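# Find the grinding jar with its ball in and load it in the mill

## Robot

A 6-joint arm with a two-finger parallel gripper is mounted at the origin on the work surface. World frame = base frame: x ahead of the robot, y to its left, z up, the work surface at z = 0. Lengths are in mm, angles in rad, forces in N, time in s.
With the tool pointing down it reaches from about 350 to 775 mm from the base axis. Payload 7.3 kg.
Tool frame: the origin (TCP) lies on the front face of the gripper's body, between the roots of the fingers; the fingertips stand 66 mm ahead of it and the grasp point (between the pads) lies 47 mm ahead of it (bot.tcp_to_grasp is the z of the grasp point in the tool frame, in mm); z points along the fingers, y is the direction in which the jaws open and shut (so a half turn about z gives the same grasp; the last joint's range is limited). The gripper opens to 92 mm and grips with 3 to 60 N. Pads are 19 mm wide; open, the fingers measure 130 mm over their backs; the gripper's body (75 mm by 190 mm) begins 47 mm behind the grasp point.
Start: joints at [1.071, 0.342, 1.524, -0, 1.275, -0.146], TCP at [181.878, 492.503, 292.241] pointing down, gripper open.
Joint ranges: [-2.53, 2.53], [-0.77, 2.02], [0.04, 2.7], [-1, 4.14], [0.28, 2.66], [-3.11, 3.11]. Speed limits (rad/s): [2.57, 2.57, 3.14, 3.14, 3.14, 3.14].

## Interface

Orientations are given as [roll, pitch, yaw] about the fixed x, y, z axes, in that order (R = Rz(yaw) Ry(pitch) Rx(roll)).
In Python, from plant import bot gives the robot as it stands.
- The arm moves only by the tool carry_out, never from a script. Its argument "deltas" is a list that holds one entry, the list of rows, each a list of 4 numbers: the shift along the tool's x, y, z in mm, then the turn about the tool's z in units of 5 degrees (1.0 is 5 degrees). A call has 1 to 20 rows; each row is the pose to reach, as a shift and turn from the pose commanded when the call began, along the tool's axes at that moment; what a row does not reach only later rows make up. A row lasts 1/10 s, in which the tool goes at most 50 mm and 8.59 degrees, less where a joint would pass 70% of its speed; a pose out of reach is approached as far as the arm can. A call with a gripper value outside its range is refused whole. "fingers" is the finger opening in mm, from 0 to 91.8, set as the call begins (left out, the last holds). The fingers move at their own pace and stop on an object; the grip force is fixed at half the most. Time passes only in rows, so rows that repeat a pose let the fingers close. It gives the time, the measured TCP pose, the force and the opening at its end, in the units of the state.
- bot.get_obs(): the state, without advancing time (a new reading comes with each control period).
- bot.capture(name): name is "scene" or "top" or "wrist"; returns (picture, depth): 400x640x3 uint8, blue, green, red; 400x640 float32, mm along the optical axis (not along the pixel's ray), 0 where there is no reading.
- bot.camera_model(name): a dict with "K" (3x3 intrinsics, pixels), "camera_from_world" (4x4, takes a point from world to camera coordinates). Camera axes: x right, y down, z forward; pixel columns grow to the right and rows downward; lengths in mm; the calibration is good to about 2 mm. A picture is of the moment at which its call begins: read the wrist's pose just before it. camera_model takes no time and is no camera call; for the wrist camera it gives the pose at the moment of the call.
- bot.close_job(): hands the job in, once; it reports no verdict.
The state is a dict: "time": time; "joint_positions": joint angles; "dq": joint speeds; "tau": joint torques, N m; "tool_pos": TCP position; "tcp_rot": TCP orientation; "contact_force": force on the tool from outside, world axes, zero at the start; "moment": the same for the moment, N m; "grip_width": finger opening in mm.
Only numpy, scipy, OpenCV 4.12 (cv2) and the standard library are available. Lean on these libraries where they do the work, as an engineer would, in place of code of your own. Each camera call takes 0.05 s, during which the arm holds its last target. There are 200 camera calls.

## Task

One of the three closed grinding jars still has its loose ball inside; the other two are empty. Lift jars clear of their cradles and rock or shake them gently end to end, at least twice to and fro, to feel for the ball rolling over; lay any empty one back on its own cradle, and load the one with the ball, shaken like this too, level and same side up into the mixer mill's sprung clamp: fully home on its supports between plate and stop, without forcing it. Leave everything else on the bench alone.

Things in the scene. Friction and masses are not known exactly. Their poses are not given: they have to be found in the camera images.
- jar_a_center (a point): closed steel grinding jar, octagonal, 50 mm across flats, 100 mm long, lying level on cradle_a; point at its centre, y along its axis, z up. Eight flats (top, bottom and sides among them) 84 mm long, then at each end a nose 44 mm across, 8 mm long. Grip it across the side flats at mid-length (55 mm free there). The three look alike; grooved screw cap at +y; either end may go to the plate
- jar_b_center (a point): closed steel grinding jar on cradle_b, same shape and frame as jar_a
- jar_c_center (a point): closed steel grinding jar on cradle_c, same shape and frame as jar_a
- jar_a: the same jar, frame as point jar_a_center. Own mass 0.37 to 0.65 kg, unlike from jar to jar, so weight does not tell. Cavity 35 mm wide, 76 mm long. One of the three jars holds a loose 28 mm ball of 0.17 kg: it can roll 24 mm either way from the middle, goes to the low end when the jar is tipped over 3 degrees and stays put near level. Keep under 0.8 m/s and 4 rad/s
- jar_b: the same jar as point jar_b_center, same frame; inside as jar_a
- jar_c: the same jar as point jar_c_center, same frame; inside as jar_a
- cradle_a: fixed grey plastic cradle of jar_a; origin on the bench under its middle, y along the jar's axis. Plate 86 x 92 x 10 mm with two 90-degree V supports, each 12 mm wide, 36 mm either side of the middle, holding the jar's axis 45 mm above the bench; V edges 33 mm either side of the axis, 37 mm high. Open between the supports, no end stops; the jar starts within 3 mm of the middle; lifted clear: centre over 80 mm high
- cradle_b: cradle of jar_b, fixed, same shape and frame as cradle_a
- cradle_c: cradle of jar_c, fixed, same shape and frame as cradle_a
- mill: mixer mill, a fixed white machine 310 mm (x) by 280 mm (y). Origin on the bench under the middle of its jar clamp; x to its rear, y along the clamp, z up. Deck 50 mm high from x = -85 to 100 mm carries the clamp; behind that (to x = 225 mm) the control housing is 135 mm high
- clamp (a point): centre of a jar fully home in the clamp: 100 mm above the bench, y along the jar's axis towards the sprung plate, x to the mill's rear, z up. The jar's lower slanting flats rest on two 12 mm wide 90-degree V supports 34 mm either side of here (V edges 33 mm before and behind the axis, 8 mm below it); between them fingers have 56 mm of length, down to a flat 42 mm below
- stop_top (a point): inner top edge of the clamp's fixed end stop, at the -y end: its face is 50 mm from point clamp, its flat top 52 mm wide (x) and 12 mm deep, 2 mm below point clamp. Frame as clamp. Load a jar level, centre at least 21 mm above clamp: press its nose endwise (+y) on the plate till the other nose clears this stop, slide it down along the plate onto the supports, let go
- plate (a joint): sprung pressure plate at the clamp's +y end, slides along +y from 0 (free) to 0.012 m (hard end). Spring 2 N at the start of travel, 1 N more per mm: 14 N at 0.012. Free, it leaves 94 mm to the stop, so a 100 mm jar clears the stop from 0.006 on; with a jar home it reads 0.006 (8 N). Push no harder than about 20 N anywhere on the mill
- plate_face (a point): middle of the plate's flat face that meets the jar's nose: polished, 52 mm wide (x), from 36 mm below this point to 40 mm above; at the height of point clamp, 44 mm to its +y side when free, moving with the plate. Frame as clamp
- pellet_die: bystander: steel pellet die, stepped round, 48 mm wide and 66 mm tall, upright; origin under its middle
- mortar: bystander: white porcelain mortar, 90 mm wide, 48 mm tall; origin under its middle
- reagent_bottle: bystander: amber jar with black cap, 62 mm wide, 125 mm tall; origin under its middle
- spanner: bystander: steel spanner 150 mm long lying flat, under 15 mm high, among the cradles
- brush: bystander: cleaning brush 160 mm long lying flat, under 25 mm high
- sample_vial: bystander: glass vial with white cap, 28 mm wide, 55 mm tall; origin under its middle

How it is judged:
By the outcome, as a careful person would: the job done as asked, in the order asked, and still so for the second after the job is handed in, with the robot touching nothing.
It also fails if it takes over 72 s, if anything falls off the work surface, if the arm or the gripper's body presses on something with over 40 N, if the wrist force passes 120 N, or if a joint passes its speed limit or range.

## Working session

There is one attempt and no reset: what is moved stays moved. The work goes in short steps, Python scripts to look and compute and a tool call to move; the robot and the scene stay as the last step left them, time stands still between calls to the robot, and variables do not carry over. Pictures are saved under pics/ and viewed, about 8 in all and at most 12, crops included, and the job is handed in when it is done.

Besides the shell and the picture viewer there is one more tool, called after "Request:" as name(argument=value, ...) on one line, values as JSON. carry_out: Moves the arm, as the interface text tells. Its arguments: {"type":"object","properties":{"deltas":{"type":"array","items":{"type":"array","items":{"type":"array","items":{"type":"number"}}}},"fingers":{"type":"number"}},"required":["deltas"]}

```bash
mkdir -p pics; ls; python3 - <<'E'
from plant import bot
import cv2,numpy as np
print(bot.get_obs(), bot.tcp_to_grasp)
for n in("top","scene"):
    p,d=bot.capture(n);cv2.imwrite(f"pics/{n}0.png",p);np.save(f"{n}0.npy",d)
    m=bot.camera_model(n);print(n,m)
E
```

```text
pics
{'time': 0.0, 'joint_positions': array([ 1.07102501e+00,  3.42759316e-01,  1.52504103e+00,  2.21663148e-05,
        1.27539148e+00, -1.46002211e-01]), 'dq': array([-0.00066129,  0.00147946, -0.00111152, -0.00092622, -0.00061692,
        0.00013905]), 'tau': array([ 1.99500537e-04, -4.31242454e+01, -2.44219279e+01,  7.17375451e-02,
        5.60231984e-02, -1.33963140e-04]), 'tool_pos': array([181.70286641, 492.22101993, 291.51751072]), 'tcp_rot': array([-3.14001358e+00, -2.53623516e-04,  2.78781687e+00]), 'contact_force': array([-0.13151678, -0.2303443 , -0.09302416]), 'moment': array([-0.00044178,  0.01743592, -0.01878875]), 'grip_width': 91.83046021367731} 46.699999999999996
top {'K': array([[468.78146016,   0.        , 319.361596  ],
       [  0.        , 468.78146016, 204.49506021],
       [  0.        ,   0.        ,   1.        ]]), 'camera_from_world': array([[-2.07866527e-02, -9.99303430e-01, -3.09930623e-02,
         9.24453885e+01],
       [-9.85166748e-01,  2.57544205e-02, -1.69656089e-01,
         5.75937358e+02],
       [ 1.70336120e-01,  2.70067522e-02, -9.85015859e-01,
         1.20097693e+03],
       [ 0.00000000e+00,  0.00000000e+00,  0.00000000e+00,
         1.00000000e+00]])}
scene {'K': array([[511.73607778,   0.        , 327.97165463],
       [  0.        , 511.73607778, 200.59046988],
       [  0.        ,   0.        ,   1.        ]]), 'camera_from_world': array([[-9.06829902e-01,  4.20921236e-01,  2.20191313e-02,
         4.88463161e+02],
       [ 2.79546320e-01,  6.39706957e-01, -7.15981050e-01,
        -1.30739317e+02],
       [-3.15457420e-01, -6.43117658e-01, -6.97772379e-01,
         1.49805342e+03],
       [ 0.00000000e+00,  0.00000000e+00,  0.00000000e+00,
         1.00000000e+00]])}
```

View pics/top0.png

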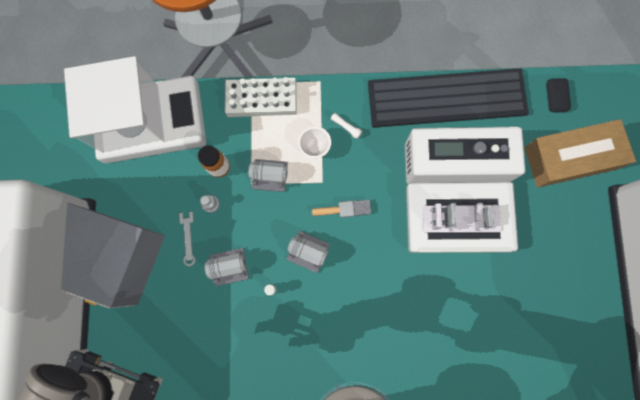

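View pics/scene0.png

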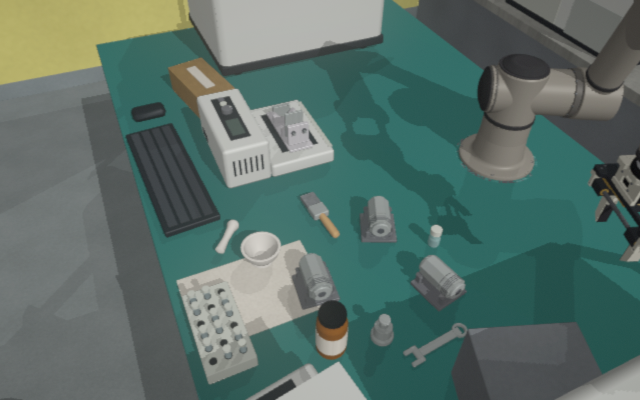

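The top view shows jars at about (268,173), (308,250) and (226,266), and the mill clamp at about (462,215). The scene view agrees with that layout. Next I'll measure them using depth and the calibration.

```bash
cat > h.py <<'E'
import numpy as np,cv2
def cloud(d,m):
    v,u=np.mgrid[:d.shape[0],:d.shape[1]];K=m["K"];T=m["camera_from_world"]
    P=np.stack([(u-K[0,2])/K[0,0]*d,(v-K[1,2])/K[1,1]*d,d],-1)
    W=(P-T[:3,3])@T[:3,:3]; W[d==0]=np.nan
    return W
def ray(m,u,v,z):
    K=m["K"];T=m["camera_from_world"];R=T[:3,:3];c=-R.T@T[:3,3]
    r=R.T@np.array([(u-K[0,2])/K[0,0],(v-K[1,2])/K[1,1],1]); return c+r*(z-c[2])/r[2]
def rect(W,box,zl,zh):
    x0,x1,y0,y1=box;S=W[y0:y1,x0:x1].reshape(-1,3)
    S=S[(S[:,2]>zl)&(S[:,2]<zh)]
    r=cv2.minAreaRect(S[:,:2].astype(np.float32)); return r,len(S),np.median(S[:,2])
E
python3 - <<'E'
from plant import bot
from h import *
m=bot.camera_model("top");d=np.load("top0.npy");W=cloud(d,m)
for b in [(245,292,150,198),(283,335,225,278),(200,255,242,292)]:
    for zl,zh in((64,80),(52,80),(3,15)):print(b,zl,rect(W,b,zl,zh))
print(rect(W,(400,530,175,255),42,58),rect(W,(400,530,120,190),125,145),rect(W,(400,530,120,255),40,145))
print([np.nanmedian(W[a:a+10,b:b+10,2]) for a,b in((300,300),(300,500),(220,280))])
p=cv2.imread("pics/top0.png")
print(np.round(W[205:232:3,425:510:6,2]))
a=cv2.resize(p[140:290,200:335],None,fx=3,fy=3,interpolation=2);b=cv2.resize(p[180:260,400:525],None,fx=3,fy=3,interpolation=2)
o=np.zeros((450,405+375,3),np.uint8);o[:,:405]=a;o[:240,405:]=b;cv2.imwrite("pics/crop.png",o)
E
```

```text
(245, 292, 150, 198) 64 (((674.1431274414062, 216.4364776611328), (99.83483123779297, 38.509307861328125), 82.17740631103516), 414, np.float64(68.71670924752674))
(245, 292, 150, 198) 52 (((673.4230346679688, 216.72149658203125), (100.43195343017578, 51.27081298828125), 83.04132843017578), 656, np.float64(66.50515507797536))
(245, 292, 150, 198) 3 (((678.8641357421875, 223.34017944335938), (131.07986450195312, 137.11248779296875), 89.45779418945312), 578, np.float64(6.500705448288432))
(283, 335, 225, 278) 64 (((455.9828796386719, 113.17488098144531), (99.10303497314453, 41.172462463378906), 66.78571319580078), 456, np.float64(68.84043913095923))
(283, 335, 225, 278) 52 (((456.4992370605469, 112.51255798339844), (100.49041748046875, 49.98999786376953), 65.46154022216797), 709, np.float64(66.34363533557791))
(283, 335, 225, 278) 3 (((458.9254150390625, 112.84563446044922), (140.27627563476562, 141.69046020507812), 88.7661361694336), 527, np.float64(8.162016764013458))
(200, 255, 242, 292) 64 (((421.2201843261719, 329.83355712890625), (40.356807708740234, 99.95508575439453), 9.94838142
[... 912 characters left out ...]
. 123.  92.  52.  58.  57.  90.  58.  57.  59.  51.
   51.]
 [ 60.  60. 121.  nan 121.  90.  59.  56.  60.  88.  82. 101.  59.  48.
   46.]
 [ 58.  60. 119. 102. 120.  63.  54.  59.  60.  80.  79. 100.  55.  49.
   49.]
 [ 59.  52. 119.  60. 117.  60.  53.  59.  59.  72.  80.  97.  56.  47.
   51.]
 [ 54.  60. 120.  60. 116.  59.  57.  nan  57.  71.  74.  95.  60.  45.
   49.]
 [ 60.  58. 118.  99. 112.  58.  57.  56.  60.  75.  75.  99.  58.  54.
   48.]
 [ 57. 103. 124. 100. 112.  80.  58.  57.  57.  79.  76.  98.  55.  49.
   48.]
 [ 55.  59. 119.  53. 103.  89.  61.  55.  60.  92.  70.  95.  59.  51.
   56.]
 [ 58.  57.  69.  61.  56.  92.  57.  60.  57.  91.  56.  57.  57.  51.
   51.]]
```

View pics/crop.png

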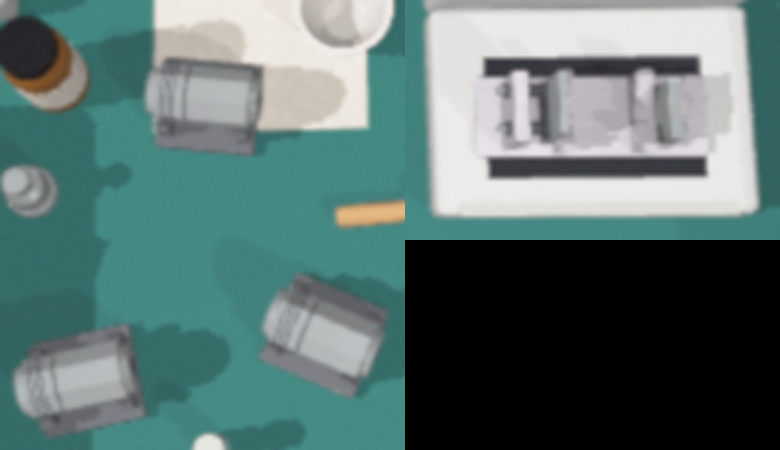

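The crop shows every jar's cap to the left (+y). The mill's plate is at crop (518,105) to the left, with the stop at the right end, around (670,110). The sizes match: jars 100 x 50 mm with tops at z≈69, deck at 50 mm, housing at 135 mm. Next I'll hover over the nearest jar.

```bash
cat >> h.py <<'E'
def go(bot,x,y,z,yaw):
    o=bot.get_obs();p=o["tool_pos"];w=o["tcp_rot"][2]
    R=np.array([[np.cos(w),np.sin(w),0],[np.sin(w),-np.cos(w),0],[0,0,-1]])
    t=(np.degrees(w)-yaw+180)%360-180
    print("delta",np.round(R.T@(np.array([x,y,z])-p),1),"turn",round(t/5,2),"|t",round(o["time"],2),np.round(p,1),np.round(np.degrees(o["tcp_rot"]),2))
E
python3 -c "
from plant import bot
from h import *
go(bot,421,330,220,100.5)"
```

```text
delta [-280.7  -69.3   71.6] turn 11.85 |t 0.1 [181.7 492.3 291.6] [-1.7992e+02 -1.0000e-02  1.5973e+02]
```

Request:
carry_out(deltas=[[[-280.7,-69.3,71.6,11.85],[-280.7,-69.3,71.6,11.85],[-280.7,-69.3,71.6,11.85],[-280.7,-69.3,71.6,11.85],[-280.7,-69.3,71.6,11.85],[-280.7,-69.3,71.6,11.85],[-280.7,-69.3,71.6,11.85],[-280.7,-69.3,71.6,11.85],[-280.7,-69.3,71.6,11.85],[-280.7,-69.3,71.6,11.85],[-280.7,-69.3,71.6,11.85],[-280.7,-69.3,71.6,11.85]]], fingers=91.8)

```text
time: 1.3
tool_pos: [420.7, 330.8, 220.9]
tcp_rot: [3.141, -0.0, 1.756]
contact_force: [-0.5, 0.3, 0.2]
grip_width: 91.9
```

```bash
python3 -c "
from plant import bot
from h import *
go(bot,421,330,91.7,100.5)
m=bot.camera_model('wrist');p,d=bot.capture('wrist');cv2.imwrite('pics/w1.png',p)
W=cloud(d,m);
for zl,zh in((64,80),(52,80)):
  S=W.reshape(-1,3);S=S[(np.hypot(S[:,0]-421,S[:,1]-330)<75)&(S[:,2]>zl)&(S[:,2]<zh)]
  print(len(S),np.median(S[:,2]),cv2.minAreaRect(S[:,:2].astype(np.float32)))
"
```

```text
delta [ -0.8   0.2 129.2] turn 0.02 |t 1.3 [420.7 330.8 220.9] [ 1.7998e+02 -1.0000e-02  1.0061e+02]
5122 69.59160037213255 ((420.5885009765625, 330.3070983886719), (35.96180725097656, 99.9703369140625), 11.762116432189941)
7756 67.10427335358727 ((420.4112548828125, 329.9303894042969), (50.2548942565918, 101.09268188476562), 10.821332931518555)
```

View pics/w1.png

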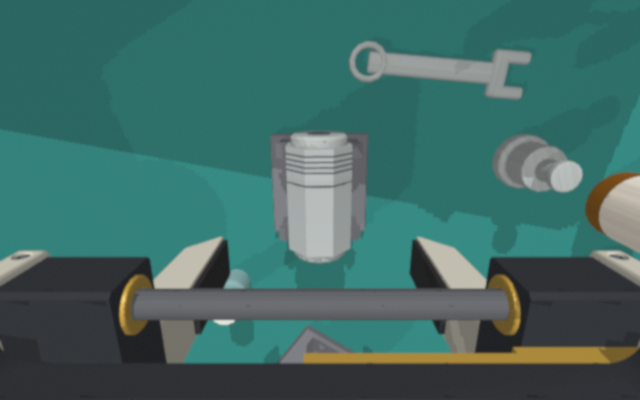

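The wrist view shows the jar centred between the fingers at about (318,195), aligned with the tool, and the path down is clear. The near measurement agrees to within 1 mm.

Request:
carry_out(deltas=[[[-0.8,0,40,-0.08],[-0.8,0,80,-0.08],[-0.8,0,110,-0.08],[-0.8,0,127,-0.08],[-0.8,0,127,-0.08],[-0.8,0,127,-0.08],[-0.8,0,127,-0.08]]])

```text
time: 2.05
tool_pos: [422.0, 330.0, 95.0]
tcp_rot: [3.139, -0.001, 1.761]
contact_force: [0.4, 0.8, 0.5]
grip_width: 91.8
```

Request:
carry_out(deltas=[[[0,0,0,0],[0,0,0,0],[0,0,0,0],[0,0,0,0],[0,0,0,0],[0,0,0,0],[0,0,0,0],[0,0,0,0]]], fingers=40)

```text
time: 2.85
tool_pos: [420.7, 329.3, 93.6]
tcp_rot: [-3.14, 0.0, 1.761]
contact_force: [-4.0, -0.5, 3.5]
grip_width: 49.8
```

Request:
carry_out(deltas=[[[0,0,-20,0],[0,0,-50,0],[0,0,-80,0],[0,0,-100,0],[0,0,-100,0],[0,0,-100,0],[0,0,-100,0]]])

```text
time: 3.55
tool_pos: [420.6, 328.9, 191.7]
tcp_rot: [-3.138, 0.001, 1.761]
contact_force: [-0.4, 0.0, -6.3]
grip_width: 49.5
```

```bash
cat > mm.py <<'E'
from plant import bot
from h import *
M=[];F=[]
for i in range(5):
    o=bot.get_obs();w=o["tcp_rot"][2];c,s=np.cos(w),np.sin(w)
    R=np.array([[c,s,0],[s,-c,0],[0,0,-1]])
    M.append(R.T@o["moment"]);F.append(o["contact_force"]);bot.capture("wrist")
print("t",o["time"],"M tool",np.round(np.mean(M,0),4),"sd",np.round(np.std(M,0),4),"F",np.round(np.mean(F,0),2),np.round(o["tool_pos"],1),o["grip_width"])
E
python3 mm.py
```

```text
t 3.75 M tool [ 0.0688 -0.0815  0.0044] sd [0.0324 0.0316 0.0219] F [-0.32 -0.09 -5.53] [421.1 329.3 192.5] 49.792300979910614
```

Request:
carry_out(deltas=[[[35,0,0,0],[70,0,0,0],[70,0,0,0],[70,0,0,0],[35,0,0,0],[0,0,0,0],[0,0,0,0],[0,0,0,0],[35,0,0,0],[70,0,0,0],[70,0,0,0],[70,0,0,0],[70,0,0,0],[70,0,0,0]]])

```text
time: 5.2
tool_pos: [408.3, 397.6, 193.6]
tcp_rot: [-3.141, 0.0, 1.76]
contact_force: [-0.1, -0.5, -4.5]
grip_width: 49.6
```

```bash
sed -i 's/range(5)/range(9)/' mm.py; python3 mm.py
```

```text
t 5.6 M tool [ 0.0417 -0.07    0.0029] sd [0.0064 0.0294 0.0209] F [-0.04 -0.23 -5.21] [408.2 398.1 193.7] 50.0106895043887
```

Request:
carry_out(deltas=[[[-35,0,0,0],[-70,0,0,0],[-70,0,0,0],[-70,0,0,0],[-35,0,0,0],[0,0,0,0],[0,0,0,0],[0,0,0,0],[-35,0,0,0],[-70,0,0,0],[-70,0,0,0],[-70,0,0,0],[-70,0,0,0],[-70,0,0,0]]])

```text
time: 7.05
tool_pos: [421.2, 330.1, 193.7]
tcp_rot: [3.141, -0.0, 1.761]
contact_force: [-0.2, -0.5, -5.2]
grip_width: 49.8
```

```bash
python3 mm.py
```

```text
t 7.45 M tool [ 0.0567 -0.0497 -0.0081] sd [0.0275 0.0312 0.0337] F [ 0.08 -0.04 -5.59] [421.3 329.6 193.6] 49.75993391674507
```

Request:
carry_out(deltas=[[[45,0,0,0],[90,0,0,0],[90,0,0,0],[90,0,0,0],[90,0,0,0],[90,0,0,0],[90,0,0,0]]])

```text
time: 8.2
tool_pos: [404.7, 417.0, 193.7]
tcp_rot: [-3.142, 0.0, 1.759]
contact_force: [0.5, 0.2, -5.8]
grip_width: 49.8
```

```bash
python3 mm.py
```

```text
t 8.6 M tool [ 0.027  -0.0713 -0.0131] sd [0.0282 0.0191 0.0307] F [-0.27  0.29 -5.2 ] [404.4 417.8 193.7] 49.87869712459222
```

Request:
carry_out(deltas=[[[-45,0,0,0],[-90,0,0,0],[-90,0,0,0],[-90,0,0,0],[-90,0,0,0],[-90,0,0,0],[-90,0,0,0]]])

```text
time: 9.35
tool_pos: [421.0, 330.2, 193.6]
tcp_rot: [3.142, -0.0, 1.762]
contact_force: [-0.8, 0.3, -4.5]
grip_width: 49.8
```

```bash
python3 mm.py
```

```text
t 9.75 M tool [ 0.0595 -0.0633  0.0132] sd [0.0407 0.0185 0.0273] F [-0.14 -0.07 -5.25] [421.3 329.5 193.6] 50.04671829148302
```

No change between ends (-0.071/-0.063, against about 0.08 expected with the ball), so this jar is empty. I'll lay it back.

Request:
carry_out(deltas=[[[0,0,35,0],[0,0,70,0],[0,0,90,0],[0,0,96,0],[0,0,100,0],[0,0,100,0],[0,0,100,0]]])

```text
time: 10.5
tool_pos: [421.6, 329.7, 94.7]
tcp_rot: [3.14, -0.001, 1.761]
contact_force: [-2.0, -0.8, -2.6]
grip_width: 50.0
```

Request:
carry_out(deltas=[[[0,0,0,0],[0,0,0,0],[0,0,0,0],[0,0,0,0],[0,0,0,0],[0,0,0,0]]], fingers=91.8)

```text
time: 11.1
tool_pos: [421.4, 329.5, 93.7]
tcp_rot: [3.141, -0.0, 1.761]
contact_force: [0.1, 0.2, -0.5]
grip_width: 90.2
```

Request:
carry_out(deltas=[[[0,0,-30,0],[0,0,-70,0],[0,0,-110,0],[0,0,-126,0],[0,0,-126,0]]])

```text
time: 11.6
tool_pos: [422.4, 330.1, 222.4]
tcp_rot: [3.136, -0.002, 1.761]
contact_force: [0.3, 0.1, -0.8]
grip_width: 91.9
```

```bash
python3 -c "
from plant import bot
from h import *
m=bot.camera_model('wrist');p,d=bot.capture('wrist');cv2.imwrite('pics/w2.png',p)
W=cloud(d,m);
for zl,zh in((64,80),(52,80)):
  S=W.reshape(-1,3);S=S[(np.hypot(S[:,0]-421,S[:,1]-330)<75)&(S[:,2]>zl)&(S[:,2]<zh)]
  print(len(S),np.median(S[:,2]),cv2.minAreaRect(S[:,:2].astype(np.float32)))
go(bot,456.3,112.7,220,66)
"
```

```text
5281 69.90795822193668 ((420.2342834472656, 330.1536560058594), (35.55445098876953, 99.95437622070312), 11.775594711303711)
7721 67.52134548559492 ((419.93359375, 330.41351318359375), (50.468570709228516, 100.5713882446289), 11.104124069213867)
delta [-219.6   -6.8    0.4] turn 6.98 |t 11.65 [421.6 329.6 220.4] [ 1.7987e+02 -5.0000e-02  1.0088e+02]
```

The jar is back within 1 mm of where it started. On to the middle jar.

Request:
carry_out(deltas=[[[-219.6,-6.8,0,6.98],[-219.6,-6.8,0,6.98],[-219.6,-6.8,0,6.98],[-219.6,-6.8,0,6.98],[-219.6,-6.8,0,6.98],[-219.6,-6.8,0,6.98],[-219.6,-6.8,0,6.98],[-219.6,-6.8,0,6.98],[-219.6,-6.8,0,6.98]]])

```text
time: 12.55
tool_pos: [455.7, 113.7, 219.2]
tcp_rot: [-3.141, 0.0, 1.154]
contact_force: [0.3, -0.1, 0.5]
grip_width: 91.8
```

```bash
cat > jr.py <<'E'
import sys
from plant import bot
from h import *
x,y=map(float,sys.argv[1:3])
m=bot.camera_model('wrist');p,d=bot.capture('wrist')
W=cloud(d,m)
for zl,zh in((64,80),(52,80)):
  S=W.reshape(-1,3);S=S[(np.hypot(S[:,0]-x,S[:,1]-y)<75)&(S[:,2]>zl)&(S[:,2]<zh)]
  r=cv2.minAreaRect(S[:,:2].astype(np.float32));print(len(S),np.median(S[:,2]),r)
a=r[2] if r[1][0]>r[1][1] else r[2]+90
go(bot,*r[0],93.5,a)
E
python3 jr.py 456.3 112.7
```

```text
5172 69.56908002251521 ((455.91943359375, 112.2872314453125), (100.12596893310547, 35.39991760253906), 65.38426971435547)
7834 67.06167567298073 ((456.3804016113281, 112.47145080566406), (100.8456039428711, 50.12211608886719), 65.52546691894531)
delta [ -0.8   1.  125.8] turn 0.11 |t 12.6 [455.8 113.6 219.3] [-179.97    0.     66.1 ]
```

Request:
carry_out(deltas=[[[-0.8,1,40,0.1],[-0.8,1,80,0.1],[-0.8,1,110,0.1],[-0.8,1,126,0.1],[-0.8,1,126,0.1],[-0.8,1,126,0.1],[-0.8,1,126,0.1]]])

```text
time: 13.3
tool_pos: [457.4, 111.8, 94.7]
tcp_rot: [3.14, -0.001, 1.143]
contact_force: [0.7, -0.4, 0.5]
grip_width: 91.9
```

Request:
carry_out(deltas=[[[0,0,0,0],[0,0,0,0],[0,0,0,0],[0,0,0,0],[0,0,0,0],[0,0,0,0],[0,0,0,0],[0,0,0,0]]], fingers=40)

```text
time: 14.1
tool_pos: [456.5, 111.4, 93.6]
tcp_rot: [-3.141, 0.0, 1.143]
contact_force: [-1.4, 0.8, 2.2]
grip_width: 50.1
```

Request:
carry_out(deltas=[[[0,0,-20,0],[0,0,-50,0],[0,0,-80,0],[0,0,-100,0],[0,0,-100,0],[0,0,-100,0],[0,0,-100,0]]])

```text
time: 14.8
tool_pos: [455.8, 111.3, 192.0]
tcp_rot: [-3.139, 0.001, 1.143]
contact_force: [0.2, 0.1, -5.0]
grip_width: 49.6
```

Request:
carry_out(deltas=[[[35,0,0,0],[70,0,0,0],[70,0,0,0],[70,0,0,0],[35,0,0,0],[0,0,0,0],[0,0,0,0],[0,0,0,0],[35,0,0,0],[70,0,0,0],[70,0,0,0],[70,0,0,0],[70,0,0,0],[70,0,0,0]]])

```text
time: 16.2
tool_pos: [485.4, 174.5, 193.4]
tcp_rot: [-3.141, 0.0, 1.142]
contact_force: [-0.8, -0.1, -3.3]
grip_width: 49.9
```

```bash
python3 mm.py
```

```text
t 16.6 M tool [ 0.0328 -0.1131  0.0159] sd [0.0375 0.0193 0.0236] F [-0.18 -0.21 -3.84] [485.8 174.9 193.7] 49.77020000197306
```

Request:
carry_out(deltas=[[[-35,0,0,0],[-70,0,0,0],[-70,0,0,0],[-70,0,0,0],[-35,0,0,0],[0,0,0,0],[0,0,0,0],[0,0,0,0],[-35,0,0,0],[-70,0,0,0],[-70,0,0,0],[-70,0,0,0],[-70,0,0,0],[-70,0,0,0]]])

```text
time: 18.05
tool_pos: [457.0, 111.9, 193.7]
tcp_rot: [3.141, -0.0, 1.143]
contact_force: [0.4, 0.4, -3.3]
grip_width: 49.9
```

```bash
python3 mm.py
```

```text
t 18.45 M tool [ 0.0366 -0.1187 -0.0175] sd [0.0397 0.0241 0.0249] F [ 0.01  0.17 -3.89] [456.7 111.5 193.6] 49.50263035925536
```

No change here either (-0.113/-0.119), and 0.39 kg is too light to include the ball, so this jar is empty. I'll lay it back.

Request:
carry_out(deltas=[[[0,0,35,0],[0,0,70,0],[0,0,90,0],[0,0,96,0],[0,0,100,0],[0,0,100,0],[0,0,100,0]]])

```text
time: 19.2
tool_pos: [457.4, 111.5, 94.6]
tcp_rot: [3.14, -0.001, 1.143]
contact_force: [0.4, 0.3, -3.4]
grip_width: 49.6
```

Request:
carry_out(deltas=[[[0,0,0,0],[0,0,0,0],[0,0,0,0],[0,0,0,0],[0,0,0,0],[0,0,0,0]]], fingers=91.8)

```text
time: 19.8
tool_pos: [456.7, 111.4, 93.7]
tcp_rot: [3.141, -0.0, 1.143]
contact_force: [-0.2, -1.2, -0.5]
grip_width: 90.4
```

Request:
carry_out(deltas=[[[0,0,-30,0],[0,0,-70,0],[0,0,-110,0],[0,0,-126,0],[0,0,-126,0]]])

```text
time: 20.3
tool_pos: [457.8, 111.5, 222.1]
tcp_rot: [3.137, -0.003, 1.143]
contact_force: [0.2, 0.2, -1.0]
grip_width: 91.6
```

```bash
python3 jr.py 456.3 112.7; python3 -c "
from plant import bot
from h import *
go(bot,673.7,216.6,220,82.6)"
```

```text
5269 69.8855583000664 ((456.26751708984375, 112.82498168945312), (99.77848052978516, 36.72555160522461), 64.48097229003906)
7742 67.56325683498562 ((456.2997131347656, 113.13213348388672), (100.64717102050781, 50.35374069213867), 65.71223449707031)
delta [  1.3  -1.3 126.8] turn -0.05 |t 20.35 [457.  111.4 220.3] [ 1.7988e+02 -6.0000e-02  6.5480e+01]
delta [185.6 153.5   0.3] turn -3.42 |t 20.35 [457.  111.4 220.3] [ 1.7988e+02 -6.0000e-02  6.5480e+01]
```

Request:
carry_out(deltas=[[[185.6,153.5,0,-3.42],[185.6,153.5,0,-3.42],[185.6,153.5,0,-3.42],[185.6,153.5,0,-3.42],[185.6,153.5,0,-3.42],[185.6,153.5,0,-3.42],[185.6,153.5,0,-3.42],[185.6,153.5,0,-3.42],[185.6,153.5,0,-3.42]]])

```text
time: 21.25
tool_pos: [672.5, 216.0, 219.8]
tcp_rot: [-3.141, 0.0, 1.441]
contact_force: [0.1, 0.8, 1.1]
grip_width: 91.8
```

```bash
python3 jr.py 673.7 216.6
```

```text
5195 69.55928516348155 ((673.2507934570312, 216.9583740234375), (99.6946792602539, 34.81689453125), 82.71366882324219)
7841 67.10344812344499 ((672.94189453125, 217.0115203857422), (100.0976791381836, 50.33915710449219), 82.68514251708984)
delta [  1.    0.2 126.7] turn -0.03 |t 21.3 [672.7 216.1 220.2] [179.99  -0.    82.56]
```

Request:
carry_out(deltas=[[[1,0.2,40,0],[1,0.2,80,0],[1,0.2,110,0],[1,0.2,126.5,0],[1,0.2,126.5,0],[1,0.2,126.5,0],[1,0.2,126.5,0]]])

```text
time: 22.0
tool_pos: [674.9, 217.7, 95.8]
tcp_rot: [3.138, -0.001, 1.441]
contact_force: [0.9, 0.1, -0.3]
grip_width: 91.6
```

Request:
carry_out(deltas=[[[0,0,0,0],[0,0,0,0],[0,0,0,0],[0,0,0,0],[0,0,0,0],[0,0,0,0],[0,0,0,0],[0,0,0,0]]], fingers=40)

```text
time: 22.8
tool_pos: [673.5, 217.5, 93.1]
tcp_rot: [-3.141, 0.0, 1.441]
contact_force: [-0.3, 0.3, 1.9]
grip_width: 49.6
```

Request:
carry_out(deltas=[[[0,0,-20,0],[0,0,-50,0],[0,0,-85,0],[0,0,-110,0],[0,0,-120,0],[0,0,-120,0],[0,0,-120,0]]])

```text
time: 23.5
tool_pos: [672.9, 217.3, 210.7]
tcp_rot: [-3.138, 0.001, 1.441]
contact_force: [-0.7, 0.1, -7.6]
grip_width: 49.7
```

Request:
carry_out(deltas=[[[-35,0,0,0],[-70,0,0,0],[-70,0,0,0],[-70,0,0,0],[-35,0,0,0],[0,0,0,0],[0,0,0,0],[0,0,0,0],[-35,0,0,0],[-70,0,0,0],[-70,0,0,0],[-70,0,0,0],[-70,0,0,0],[-70,0,0,0]]])

```text
time: 24.9
tool_pos: [664.6, 149.0, 212.9]
tcp_rot: [-3.141, -0.0, 1.442]
contact_force: [0.3, -0.1, -6.9]
grip_width: 49.9
```

```bash
python3 mm.py
```

```text
t 25.3 M tool [ 0.0459 -0.0524 -0.0055] sd [0.0295 0.0275 0.0332] F [ 0.1  -0.28 -6.49] [664.6 148.3 213.1] 49.678193942625555
```

Request:
carry_out(deltas=[[[35,0,0,0],[70,0,0,0],[70,0,0,0],[70,0,0,0],[35,0,0,0],[0,0,0,0],[0,0,0,0],[0,0,0,0],[35,0,0,0],[70,0,0,0],[70,0,0,0],[70,0,0,0],[70,0,0,0],[70,0,0,0]]])

```text
time: 26.75
tool_pos: [673.7, 216.7, 213.2]
tcp_rot: [-3.142, 0.0, 1.44]
contact_force: [0.9, -0.2, -6.2]
grip_width: 50.1
```

```bash
python3 mm.py
```

```text
t 27.15 M tool [ 0.047  -0.1352  0.0042] sd [0.0337 0.0249 0.0332] F [ 0.08 -0.21 -6.63] [673.7 217.3 213.2] 49.850481869499525
```

The moment shifts by 0.083 N·m between ends, matching a 0.17 kg ball moving ±24 mm, so this jar has the ball. I'll carry it to the mill and look at the clamp from near.

```bash
python3 -c "
from plant import bot
from h import *
go(bot,530,-410,270,88.8)"
```

```text
delta [-640.7  -61.3  -56.8] turn -1.25 |t 27.2 [673.7 217.4 213.2] [180.    -0.    82.57]
```

Request:
carry_out(deltas=[[[-10,0,-20,0],[-40,-4,-45,-0.2],[-80,-8,-57,-0.4],[-125,-12,-57,-0.6],[-170,-16,-57,-0.8],[-215,-20,-57,-1],[-260,-25,-57,-1.25],[-305,-30,-57,-1.25],[-350,-35,-57,-1.25],[-395,-40,-57,-1.25],[-440,-45,-57,-1.25],[-485,-50,-57,-1.25],[-530,-55,-57,-1.25],[-575,-61,-57,-1.25],[-610,-61,-57,-1.25],[-635,-61,-57,-1.25],[-641,-61,-57,-1.25],[-641,-61,-57,-1.25],[-641,-61,-57,-1.25]]])

```text
time: 29.1
tool_pos: [530.7, -409.2, 270.0]
tcp_rot: [-3.142, -0.001, 1.551]
contact_force: [-0.2, 0.1, -6.9]
grip_width: 50.1
```

```bash
python3 -c "
from plant import bot
from h import *
m=bot.camera_model('wrist');p,d=bot.capture('wrist');cv2.imwrite('pics/w3.png',p)
np.save('w3.npy',d);np.savez('w3m.npz',**m)
go(bot,530,-410,270,88.8)
W=cloud(d,m);S=W.reshape(-1,3);S=S[np.isfinite(S[:,0])]
for zl,zh,x0,x1,y0,y1 in((136,143,480,580,-330,-200),(94,101,495,565,-380,-325),(88,95,490,570,-380,-220)):
  Q=S[(S[:,2]>zl)&(S[:,2]<zh)&(S[:,0]>x0)&(S[:,0]<x1)&(S[:,1]>y0)&(S[:,1]<y1)]
  print(zl,len(Q),np.round(np.percentile(Q,[2,50,98],axis=0),1).tolist(), cv2.minAreaRect(Q[:,:2].astype(np.float32)))
"
```

```text
delta [-1.  -0.8  0.2] turn 0.02 |t 29.15 [ 530.8 -409.   270.2] [ 1.800e+02 -5.000e-02  8.889e+01]Traceback (most recent call last):
  File "<string>", line 10, in <module>
    print(zl,len(Q),np.round(np.percentile(Q,[2,50,98],axis=0),1).tolist(), cv2.minAreaRect(Q[:,:2].astype(np.float32)))
                             ~~~~~~~~~~~~~^^^^^^^^^^^^^^^^^^^^
    return _quantile_unchecked(
        a, q, axis, out, overwrite_input, method, keepdims, weights)
    return _ureduce(a,
                    func=_quantile_ureduce_func,
    ...<5 lines>...
                    overwrite_input=overwrite_input,
                    method=method)
    r = func(a, **kwargs)
    result = _quantile(arr,
                       quantiles=q,
    ...<2 lines>...
                       out=out,
                       weights=wgt)
    slices_having_nans = np.isnan(arr[-1, ...])
                                  ~~~^^^^^^^^^
IndexError: index -1 is out of bounds for axis 0 with size 0
```

View pics/w3.png

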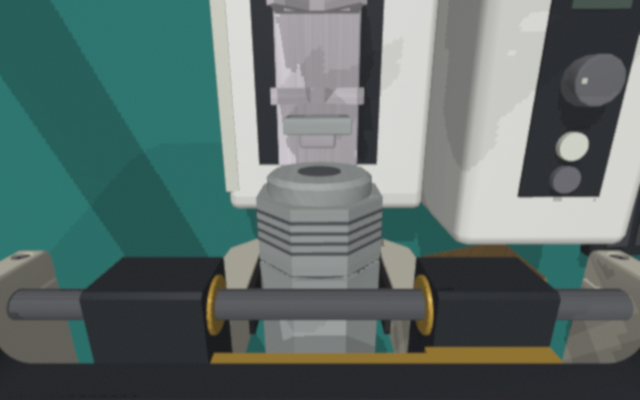

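The wrist view shows the held jar with its cap forward. The stop is at about (318,125) on the jar's axis, and the plate is just cut off at the top edge (318,3). I'll measure the stop from this view.

```bash
python3 -c "
from h import *
m=dict(np.load('w3m.npz'));d=np.load('w3.npy');W=cloud(d,m)
print(np.round(W[0:165:6,318],1).tolist())
Q=W[112:138,270:365].reshape(-1,3);Q=Q[(abs(Q[:,2]-98)<6)]
print(len(Q),np.median(Q[:,2]),cv2.minAreaRect(Q[:,:2].astype(np.float32)),np.percentile(Q,[1,50,99],axis=0))
H=W[:240,430:].reshape(-1,3);
# supports
Q=W[80:108,262:372].reshape(-1,3);Q=Q[(Q[:,2]>84)&(Q[:,2]<97)];print(len(Q),Q.min(0),Q.max(0))
Q=W[0:12,262:372].reshape(-1,3);Q=Q[(Q[:,2]>110)];print(len(Q),Q.min(0),Q.max(0),np.median(Q,0))
"
```

```text
[[532.3, -263.7, 70.1], [532.2, -267.9, 70.9], [532.1, -270.1, 60.9], [532.0, -273.8, 58.2], [531.9, -278.2, 58.3], [531.8, -282.5, 58.2], [531.7, -286.8, 57.5], [531.6, -291.4, 58.3], [531.5, -295.7, 57.4], [531.4, -300.4, 59.1], [531.4, -305.0, 58.8], [531.3, -309.5, 58.2], [531.2, -314.2, 58.3], [531.0, -318.9, 57.5], [530.9, -323.6, 58.1], [530.9, -328.4, 71.2], [530.8, -333.1, 71.1], [530.7, -337.8, 69.8], [530.5, -343.1, 58.4], [530.4, -348.1, 57.8], [530.5, -349.9, 97.9], [530.4, -354.3, 98.1], [530.3, -358.8, 97.6], [530.1, -366.0, 77.8], [530.0, -370.8, 78.1], [529.8, -379.2, 58.1], [529.6, -384.7, 57.1], [530.7, -360.1, 205.0]]
1111 98.15312729647735 ((529.6658935546875, -353.8839111328125), (11.650666236877441, 51.634212493896484), 89.02815246582031) [[ 504.22447417 -359.86635724   96.02999293]
 [ 529.70294895 -353.86253483   98.1531273 ]
 [ 555.23945016 -348.03812734   99.80165203]]
714 [ 494.74973829 -338.61607221   84.01133312] [ 565.20883699 -326.23591178   95.33994939]Traceback (most recent call last):
  File "<string>", line 10, in <module>
    Q=W[0:12,262:372].reshape(-1,3);Q=Q[(Q[:,2]>110)];print(len(Q),Q.min(0),Q.max(0),np.median(Q,0))
                                                                   ~~~~~^^^
    return umr_minimum(a, axis, None, out, keepdims, initial, where)
ValueError: zero-size array to reduction operation minimum which has no identity
```

The stop measures 11.7 x 51.6 mm at z=98.1, as it should be. That puts the clamp at about (530.6, -298.0) with its axis at 89.0°. I'll move over the clamp, 15 mm short of the plate, then lower.

```bash
python3 -c "
from plant import bot
from h import *
go(bot,530.3,-313,270,88.95);go(bot,530.3,-313,175.5,88.95)"
```

```text
delta [95.9 -2.4  0.2] turn -0.01 |t 29.15 [ 530.8 -409.   270.2] [ 1.800e+02 -5.000e-02  8.889e+01]
delta [95.9 -2.4 94.7] turn -0.01 |t 29.15 [ 530.8 -409.   270.2] [ 1.800e+02 -5.000e-02  8.889e+01]
```

Request:
carry_out(deltas=[[[25,-0.6,0,0],[55,-1.5,0,0],[80,-2.2,0,0],[96,-2.4,5,0],[96,-2.4,25,0],[96,-2.4,50,0],[96,-2.4,70,0],[96,-2.4,85,0],[96,-2.4,94.5,0],[96,-2.4,94.5,0],[96,-2.4,94.5,0],[96,-2.4,94.5,0],[96,-2.4,94.5,0]]])

```text
time: 30.45
tool_pos: [530.3, -314.4, 176.6]
tcp_rot: [3.14, 0.001, 1.55]
contact_force: [0.2, 0.1, -6.2]
grip_width: 49.6
```

```bash
python3 mm.py; python3 -c "
from plant import bot
from h import *
go(bot,530.6,-298,175.5,88.95)
m=bot.camera_model('wrist');p,d=bot.capture('wrist');cv2.imwrite('pics/w4.png',p)
W=cloud(d,m);print(np.round(W[0:200:8,318],1).tolist())
"
```

```text
t 30.85 M tool [ 0.0549 -0.102  -0.005 ] sd [0.03   0.0296 0.025 ] F [-0.01  0.   -6.33] [ 530.  -314.3  175.6] 49.818516225616996
delta [16.3  0.3  0.1] turn -0.02 |t 30.9 [ 530.  -314.3  175.6] [180.    -0.    88.83]
[[531.6, -185.0, 49.4], [531.5, -189.2, 50.0], [531.4, -194.4, 56.4], [531.3, -198.7, 58.0], [531.2, -202.7, 58.3], [531.1, -206.7, 57.7], [531.1, -217.3, 118.7], [531.0, -220.4, 120.6], [531.0, -223.3, 120.4], [530.9, -226.4, 120.4], [530.7, -227.9, 57.6], [530.6, -232.3, 58.6], [530.5, -236.8, 56.5], [530.4, -241.2, 59.0], [530.5, -243.1, 103.0], [530.4, -246.4, 106.8], [530.5, -246.7, 138.5], [530.5, -249.4, 139.8], [530.4, -252.4, 139.7], [529.8, -267.5, 70.0], [529.6, -274.4, 59.0], [530.1, -264.8, 125.0], [530.1, -264.9, 138.4], [530.1, -265.9, 146.8], [530.1, -268.3, 148.9]]
```

View pics/w4.png

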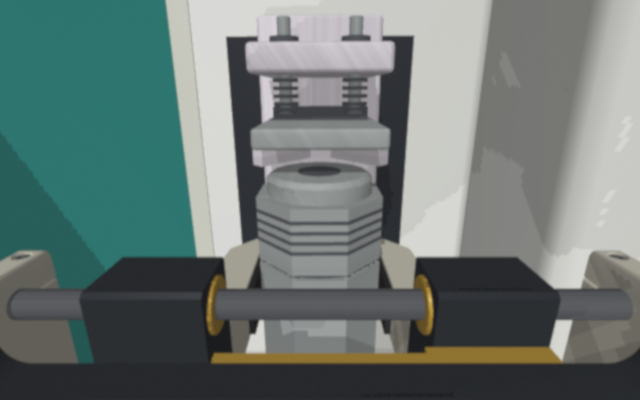

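The wrist view shows the nose (318,175) facing the plate (318,135), centred, with a gap of about 11 mm. Plate face at y=-253.8 puts the clamp at y≈-297.8, consistent with the stop. Pressing gently now.

Request:
carry_out(deltas=[[[4,0.1,0,0],[8,0.2,0,0],[11,0.3,0,0],[13,0.3,0,0],[15,0.3,0,0],[15,0.3,0,0],[15,0.3,0,0]]])

```text
time: 31.65
tool_pos: [530.5, -300.0, 175.7]
tcp_rot: [3.141, 0.001, 1.55]
contact_force: [-0.5, -4.9, -8.4]
grip_width: 49.8
```

Request:
carry_out(deltas=[[[1,0,0,0],[2,0,0,0],[3,0,0,0],[4,0,0,0],[4.5,0,0,0],[4.5,0,0,0],[4.5,0,0,0],[4.5,0,0,0]]])

```text
time: 32.45
tool_pos: [530.6, -296.5, 175.8]
tcp_rot: [3.141, 0.003, 1.55]
contact_force: [-1.2, -8.0, -8.2]
grip_width: 49.8
```

```bash
python3 mm.py; python3 -c "
from plant import bot
from h import *
go(bot,530.6,-295.3,148.5,88.95)
m=bot.camera_model('wrist');p,d=bot.capture('wrist');cv2.imwrite('pics/w5.png',p)
W=cloud(d,m);print(np.round(W[90:240:5,318],1).tolist())
"
```

```text
t 32.85 M tool [ 0.2661 -1.5099 -0.015 ] sd [0.0413 0.0209 0.027 ] F [-1.4  -8.73 -8.41] [ 530.5 -296.5  175.8] 49.39744597586192
delta [ 1.2  0.  27.3] turn -0.03 |t 32.9 [ 530.6 -296.5  175.8] [179.96   0.18  88.81]
[[531.4, -215.7, 119.9], [531.4, -217.7, 120.9], [531.3, -219.7, 119.7], [531.3, -221.7, 119.7], [531.2, -223.6, 120.5], [531.2, -225.8, 119.1], [530.8, -232.9, 59.7], [530.8, -236.1, 57.7], [530.9, -233.7, 104.1], [530.9, -236.1, 103.5], [530.8, -238.5, 102.9], [530.8, -239.6, 111.7], [530.9, -239.6, 124.9], [530.9, -240.0, 133.9], [nan, nan, nan], [530.8, -242.7, 139.9], [530.8, -244.7, 139.4], [530.8, -246.6, 139.6], [530.7, -247.7, 143.0], [530.7, -248.2, 148.2], [530.7, -249.7, 149.4], [530.7, -251.8, 148.8], [530.6, -253.4, 149.8], [530.6, -255.2, 150.0], [530.6, -256.6, 151.3], [530.5, -258.1, 152.4], [530.5, -259.6, 153.7], [530.5, -261.6, 153.3], [530.4, -263.5, 153.4], [530.4, -265.5, 153.3]]
```

Force is 8.7 N, so plate travel is about 6.7 mm and the tail clears the stop by only 0.7 mm. I'll push about 2 mm more before sliding down.

Request:
carry_out(deltas=[[[1,0,0,0],[2,0,0,0],[2.6,0,0,0],[2.6,0,0,0],[2.6,0,0,0]]])

```text
time: 33.45
tool_pos: [530.6, -294.4, 175.8]
tcp_rot: [3.141, 0.004, 1.55]
contact_force: [-1.6, -10.3, -8.7]
grip_width: 49.5
```

```bash
python3 mm.py; python3 -c "
from plant import bot
from h import *
m=bot.camera_model('wrist');p,d=bot.capture('wrist');cv2.imwrite('pics/w5.png',p)
W=cloud(d,m);
Q=W[160:250,300:336].reshape(-1,3);Q=Q[np.isfinite(Q[:,0])]
for a,b in((136,142),(146,151),(151.5,156)):
  q=Q[(Q[:,2]>a)&(Q[:,2]<b)];print(a,len(q),np.round(np.percentile(q,[2,50,98],axis=0),1).tolist())
q=Q[(Q[:,2]>151.5)];print('slope',np.polyfit(q[:,1],q[:,2],1))
"
```

```text
t 33.85 M tool [ 0.2804 -1.8361 -0.0312] sd [0.0272 0.0304 0.0365] F [ -1.66 -10.62  -8.73] [ 530.6 -294.4  175.8] 49.9051742046474
136 709 [[524.1, -245.8, 138.8], [530.6, -242.3, 140.2], [537.3, -238.7, 141.7]]
146 904 [[524.3, -253.8, 146.5], [530.4, -249.5, 148.8], [536.8, -245.5, 150.7]]
151.5 1493 [[524.1, -269.1, 151.7], [530.3, -261.2, 152.8], [536.5, -253.5, 154.0]]
slope [-6.50772656e-03  1.51117088e+02]
```

The jar is level at 10.6 N (8.6 mm of travel), so the tail clears the stop by about 2.6 mm. Sliding down.

Request:
carry_out(deltas=[[[0,0,2,0],[0,0,5,0],[0,0,8,0],[0,0,11,0],[0,0,14,0],[0,0,17,0],[0,0,20,0],[0,0,22,0],[0,0,23,0],[0,0,24,0],[0,0,24,0],[0,0,24,0]]])

```text
time: 35.15
tool_pos: [531.6, -294.7, 153.1]
tcp_rot: [3.137, 0.005, 1.55]
contact_force: [-0.3, -10.0, -4.6]
grip_width: 49.8
```

```bash
python3 mm.py
```

```text
t 35.55 M tool [-0.0118 -1.5952  0.0251] sd [0.0279 0.0201 0.0249] F [  0.02 -10.07  -4.21] [ 531.6 -294.8  153.1] 49.780118061757
```

Request:
carry_out(deltas=[[[0,-0.4,1,0],[0,-0.8,2,0],[0,-0.8,3,0],[0,-0.8,3.5,0],[0,-0.8,4,0],[0,-0.8,4,0],[0,-0.8,4,0]]])

```text
time: 36.3
tool_pos: [530.9, -294.8, 149.2]
tcp_rot: [3.137, 0.005, 1.55]
contact_force: [0.7, -9.9, -4.1]
grip_width: 49.9
```

```bash
python3 mm.py; python3 -c "
from plant import bot
from h import *
m=bot.camera_model('wrist');p,d=bot.capture('wrist')
W=cloud(d,m);print(np.round(W[150:240:5,318],1).tolist())
"
```

```text
t 36.7 M tool [-1.3000e-03 -1.6077e+00  1.7400e-02] sd [0.0217 0.0342 0.0288] F [  0.49 -10.04  -3.51] [ 531.  -294.8  149.2] 49.661897385627164
[[531.5, -237.1, 103.5], [531.5, -238.1, 109.0], [531.5, -238.1, 118.2], [531.4, -238.6, 124.6], [531.4, -238.1, 134.2], [531.4, -238.4, 139.3], [531.4, -240.0, 139.4], [531.4, -241.3, 140.5], [531.3, -243.2, 139.5], [531.3, -244.3, 140.9], [531.1, -251.6, 123.7], [531.1, -253.7, 123.0], [531.1, -254.3, 126.6], [531.0, -256.6, 125.6], [531.0, -258.1, 126.6], [530.9, -260.2, 126.1], [530.9, -261.8, 126.8], [530.9, -263.8, 126.9]]
```

Request:
carry_out(deltas=[[[0,0,0.5,0],[0,0,1,0],[0,0,1.3,0],[0,0,1.3,0],[0,0,1.3,0]]])

```text
time: 37.3
tool_pos: [530.9, -294.8, 148.4]
tcp_rot: [3.137, 0.006, 1.55]
contact_force: [-1.3, -9.4, 0.3]
grip_width: 50.0
```

```bash
python3 mm.py
```

```text
t 37.7 M tool [ 0.2002 -1.4889  0.0252] sd [0.029  0.0303 0.0154] F [-0.97 -9.6  -0.28] [ 530.9 -294.8  148.4] 50.21348531199445
```

The jar is touching the supports at z=148.4, which is home. I'll ease back about 2 mm towards the stop, then let go.

Request:
carry_out(deltas=[[[-0.7,0,0,0],[-1.4,0,0,0],[-2,0,0,0],[-2.4,0,0,0],[-2.4,0,0,0],[-2.4,0,0,0]]])

```text
time: 38.35
tool_pos: [530.7, -296.3, 148.1]
tcp_rot: [3.138, 0.004, 1.55]
contact_force: [-1.3, -6.8, -0.6]
grip_width: 49.8
```

```bash
python3 mm.py
```

```text
t 38.75 M tool [ 0.2324 -1.0331  0.0361] sd [0.0281 0.0407 0.0243] F [-1.18 -6.42  0.11] [ 530.7 -296.3  148.1] 49.758080993497
```

Request:
carry_out(deltas=[[[0,0,0,0],[0,0,0,0],[0,0,0,0],[0,0,0,0],[0,0,0,0],[0,0,0,0],[0,0,0,0]]], fingers=91.8)

```text
time: 39.5
tool_pos: [529.9, -294.5, 146.3]
tcp_rot: [-3.142, -0.0, 1.55]
contact_force: [0.5, -0.1, 0.7]
grip_width: 91.5
```

Request:
carry_out(deltas=[[[0,0,-15,0],[0,0,-40,0],[-30,0,-75,0],[-60,0,-110,0],[-90,0,-140,0],[-110,0,-150,0],[-110,0,-150,0],[-110,0,-150,0]]])

```text
time: 40.3
tool_pos: [527.4, -404.1, 295.3]
tcp_rot: [-3.141, -0.002, 1.55]
contact_force: [-0.2, 0.6, -0.8]
grip_width: 92.1
```

```bash
python3 mm.py; python3 -c "
from plant import bot
from h import *
m=bot.camera_model('wrist');p,d=bot.capture('wrist');cv2.imwrite('pics/w6.png',p)
W=cloud(d,m);Q=W.reshape(-1,3)
Q=Q[(abs(Q[:,0]-530)<60)&(abs(Q[:,1]+298)<62)]
for a,b in((121,130),(105,130),(96,100),(136,143)):
  q=Q[(Q[:,2]>a)&(Q[:,2]<b)];print(a,len(q),np.round(np.percentile(q,[1,50,99],axis=0),1).tolist(),cv2.minAreaRect(q[:,:2].astype(np.float32)))
q=Q[(Q[:,2]>123)&(Q[:,2]<128)&(abs(Q[:,0]-530)<8)];print('slope',np.polyfit(q[:,1]+298,q[:,2],1))
for n in('top',):
  p,d=bot.capture(n);cv2.imwrite('pics/top9.png',p)
"
```

```text
t 40.7 M tool [ 0.05   -0.0805  0.016 ] sd [0.0221 0.034  0.0274] F [-0.05  0.2  -0.12] [ 527.8 -403.9  296.1] 91.51266704497336
121 4703 [[515.9, -344.4, 121.1], [530.4, -301.1, 124.9], [545.1, -265.3, 126.8]] ((530.4027099609375, -305.7697448730469), (83.07721710205078, 31.472618103027344), 89.1500244140625)
105 8092 [[506.1, -346.7, 110.2], [530.4, -301.9, 122.7], [554.9, -264.4, 126.6]] ((530.3911743164062, -305.0787353515625), (86.37129974365234, 50.115882873535156), 89.12480926513672)
96 791 [[504.1, -359.7, 96.4], [529.0, -354.6, 98.1], [554.9, -348.2, 99.7]] ((528.7567749023438, -309.5974426269531), (54.091915130615234, 100.6053695678711), 0.3450204133987427)Traceback (most recent call last):
  File "<string>", line 8, in <module>
    q=Q[(Q[:,2]>a)&(Q[:,2]<b)];print(a,len(q),np.round(np.percentile(q,[1,50,99],axis=0),1).tolist(),cv2.minAreaRect(q[:,:2].astype(np.float32)))
                                                       ~~~~~~~~~~~~~^^^^^^^^^^^^^^^^^^^^
    return _quantile_unchecked(
        a, q, axis, out, overwrite_input, method, keepdims, weights)
    return _ureduce(a,
                    func=_quantile_ureduce_func,
    ...<5 lines>...
                    overwrite_input=overwrite_input,
                    method=method)
    r = func(a, **kwargs)
    result = _quantile(arr,
                       quantiles=q,
    ...<2 lines>...
                       out=out,
                       weights=wgt)
    slices_having_nans = np.isnan(arr[-1, ...])
                                  ~~~^^^^^^^^^
IndexError: index -1 is out of bounds for axis 0 with size 0
```

View pics/w6.png

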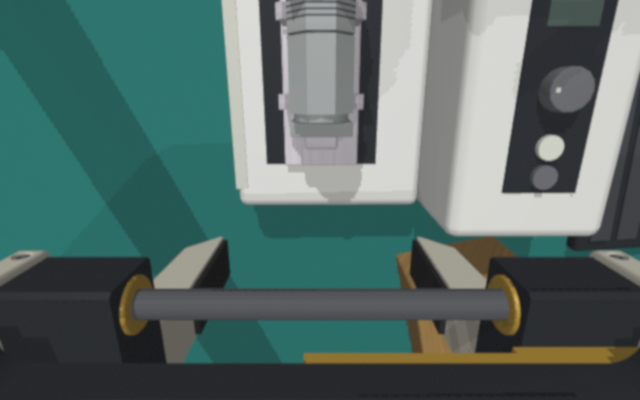

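The wrist view shows the jar in the clamp, with its tail nose against the stop at about (320,118). I'll check level, height and plate travel next.

```bash
python3 -c "
from plant import bot
from h import *
for n in ('wrist','top'):
  m=bot.camera_model(n);p,d=bot.capture(n)
  W=cloud(d,m);Q=W.reshape(-1,3)
  q=Q[(Q[:,2]>121)&(Q[:,2]<129)&(abs(Q[:,0]-530.5)<8)&(Q[:,1]>-336)&(Q[:,1]<-262)];print(n,len(q),'slope/z at centre',np.polyfit(q[:,1]+298,q[:,2],1))
  if n=='top':
    cv2.imwrite('pics/top9.png',np.hstack([cv2.resize(p[165:260,400:530],None,fx=3,fy=3,interpolation=2),cv2.resize(p[140:290,200:335],(270,285))]))
    for a,b,c in((136,145,-200),(105,130,-249)):
      q=Q[(Q[:,2]>a)&(Q[:,2]<b)&(abs(Q[:,0]-530)<35)&(abs(Q[:,1]+298)<90)&(Q[:,1]<c)];print(a,len(q),cv2.minAreaRect(q[:,:2].astype(np.float32)))
    for b in [(245,292,150,198),(283,335,225,278),(200,255,242,292)]:print(rect(W,b,52,80))
"
```

```text
wrist 2432 slope/z at centre [-1.30512255e-03  1.25171239e+02]
top 177 slope/z at centre [1.42977534e-03 1.24991698e+02]
136 67 ((530.9603881835938, -243.87396240234375), (8.730165481567383, 50.27968978881836), 89.40278625488281)
105 741 ((529.9337158203125, -299.76507568359375), (96.2199478149414, 49.29437255859375), 88.2640380859375)
(((0.0, 0.0), (0.0, 0.0), 0.0), 0, np.float64(nan))
(((456.3869934082031, 113.43820190429688), (100.35663604736328, 49.729732513427734), 65.6247329711914), 710, np.float64(66.87275602116577))
(((420.65631103515625, 329.95233154296875), (50.26521301269531, 101.16826629638672), 10.84512710571289), 728, np.float64(66.947622761559))
  return _methods._mean(a, axis=axis, dtype=dtype,
  ret = ret.dtype.type(ret / rcount)
```

View pics/top9.png

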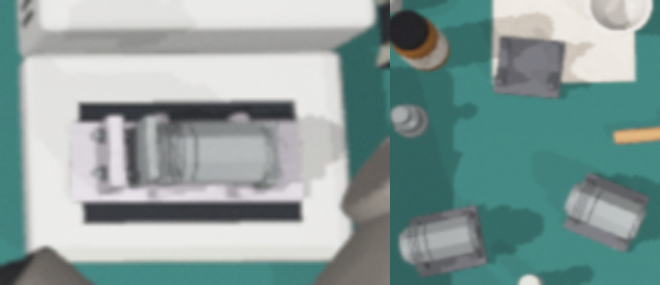

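The picture shows the jar level between plate and stop, the other two jars on their cradles, and the third cradle empty. All checks agree, so I'm handing in.

```bash
python3 -c "
from plant import bot
print(bot.get_obs()['time'],bot.close_job())"
```

```text
the job is handed in; nothing more can be done
40.9 None
```

The jar with the ball is loaded in the mill's clamp, and the two empty jars are back on their own cradles. I handed the job in at 40.9 s.

- **Finding the ball:** I lifted each jar clear and shook it end to end at least twice. The wrist moment barely changed for the two jars nearest the robot (at most about 0.02 N·m). For the far one, next to the bottle and mortar, it shifted by 0.083 N·m; a rolling ball should give about 0.08.
- **Empty jars:** each lies within about 1 mm of where it started.
- **Loading:** the most I pressed on the plate was about 10.6 N. I slid the jar down onto the supports, eased it back towards the stop and let go.
- **Last checks:** the jar's top is at 125.0–125.2 mm, so its axis is at 100 mm, and it is level to within 0.1°. Its tail is against the stop. The plate face stands about 6 mm in, as it should with a jar home. The gripper is clear and reads near-zero force.
- **Failed or weaker checks:** a few script lines crashed on empty pixel selections. None of the checks disagreed. The moment readings are noisy (about 0.03 N·m each), so I averaged nine per position. I did not re-measure the bystander objects; those visible in the last top view look unmoved.

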